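Bearing onto the free inspection stand

ROBOT

A 6-joint arm with a two-finger parallel gripper is mounted at the origin on a cart in front of the work surface, level with it; the furniture and walls round the work are solid. World frame = base frame: x ahead of the robot, y to its left, z up, the work surface at z = 0. Lengths are in mm, angles in rad, forces in N, time in s.
With the tool pointing down it reaches from about 275 to 750 mm from the base axis. Payload 10.2 kg.
Tool frame: the origin (TCP) lies between the finger pads; the fingertips stand 11 mm ahead of it and the grasp point (between the pads) lies 8 mm behind it (ctrl.tip_extent is the distance from the TCP to the fingertips, in mm); z points along the fingers, y is the direction in which the jaws open and shut (so a half turn about z gives the same grasp; the last joint's range is limited). The gripper opens to 85 mm and grips with 20 to 120 N. Pads are 22 mm wide; open, the fingers measure 114 mm over their backs; the gripper's body (76 mm by 85 mm) begins 54 mm behind the grasp point. The pads swing forward as they close: fully open they stand 13 mm farther back than shut.
Start: joints at [1.076, 0.313, 1.498, -0, 1.331, -0.223], TCP at [140.957, 505.729, 242.294] pointing down, gripper open.
Joint ranges: [-2.94, 2.94], [-0.97, 2.17], [0.19, 2.56], [-1.23, 4.37], [0.02, 3.11], [-2.88, 2.88]. Speed limits (rad/s): [2.39, 2.39, 3.01, 3.14, 3.14, 3.14].

INTERFACE

Orientations are given as a unit quaternion [w, x, y, z].
In Python, from rig import ctrl gives the robot as it stands.
- The arm moves only by the tool apply_moves, never from a script. Its argument "commands" is a list of rows, each a list of 5 numbers: the finger opening in cm, from 0 to 8.54, then the shift along the tool's x, y, z in cm, then the turn about the tool's z in rad. In form: [[jaw, dx, dy, dz, roll], ...]. A call has 1 to 12 rows; each row shifts and turns the commanded pose from where the row before left it, along the tool's axes as they then stand; what a row does not reach is not made up. A row lasts 1/12 s, in which the tool goes at most 41.7 mm and 7.16 degrees, less where a joint would pass 70% of its speed; a pose out of reach is approached as far as the arm can. A call with a gripper value outside its range is refused whole. The fingers move at their own pace and stop on an object; "squeeze" is the grip in N (left out, the last holds). Time passes only in rows, so rows that do not move let the fingers close. It gives the time, the measured TCP pose, the force and the opening at its end, in the units of the state.
- ctrl.sense(): the state, without advancing time (a new reading comes with each control period).
- ctrl.capture(name): name is "side" or "top" or "wrist"; returns the picture (480x640x3 uint8, red, green, blue); there is no depth.
- ctrl.camera_info(name): a dict with "fov_y" (degrees; the focal length in pixels is half the picture's height over the tangent of half this angle, whatever the lens; pixels are square), "cx", "cy" (the principal point, pixels), "dist_coeffs" ([k1, k2, p1, p2, k3] as OpenCV has them; the pictures are not rectified), "camera_from_world" (4x4, takes a point from world to camera coordinates). Camera axes: x right, y down, z forward; pixel columns grow to the right and rows downward; lengths in mm; the calibration is good to about 2 mm. A picture is of the moment at which its call begins: read the wrist's pose just before it. camera_info takes no time and is no camera call; for the wrist camera it gives the pose at the moment of the call.
- ctrl.finish_job(): hands the job in, once; it reports no verdict.
The state is a dict: "time_s": time; "joints": joint angles; "dq": joint speeds; "tau": joint torques, N m; "eef_pos": TCP position; "ee_rot": TCP orientation; "force": force on the tool from outside, world axes, zero at the start; "wrist_torque": the same for the moment, N m; "grip_width": opening from 0.0 (shut) to 1.0 (fully open).
Only numpy, scipy, OpenCV 4.12 (cv2) and the standard library are available. Lean on these libraries where they do the work, as an engineer would, in place of code of your own. Each camera call takes 0.05 s, during which the arm holds its last target.

TASK

There are two small pedestal stands on the worktop and one already carries a steel bushing. Pick up the ball bearing and set it flat and centred on top of the empty stand, then let go; leave the bushing standing on its own stand.

Things in the scene. Friction and masses are not known exactly. Their poses are not given: they have to be found in the camera images.
- bearing_center (a point): Centre (half-way up) of the ball bearing: a bright steel ring 47 mm across and 14 mm high with a brownish seal and a bore, lying flat and loose on the worktop (z = 0), 0.11 kg more or less; grasp it across its outside. z axis up. Nearby lie a white tape spool and a brown rubber ring of like size, which are not it, at least 90 mm centre to centre.
- stand_free_top (a point): Centre of the top face of the empty stand: a fixed grey pedestal with a round foot 76 mm across, a thin column with a brass collar and a round flat black rubber top 36 mm across (narrower than the bearing), 60 mm above the worktop. z axis up.
- stand_taken_top (a point): Centre of the top face of the other, identical stand, which carries the bushing; at least 110 mm from the empty stand, centre to centre.
- bushing_center (a point): Centre (half-way up) of the loose short turned steel bushing, 40 mm across and 26 mm high, standing on the taken stand, its top 86 mm above the worktop. z axis up.
There are look-alikes about, which are no part of the job. Leave any blue look-alike of the part that bears stand_taken_top alone. What is shaped like the part that bears stand_free_top but blue or green is not meant.

How it is judged:
By the outcome, as a careful person would: the job done as asked, in the order asked, and still so for the second after the job is handed in, with the robot touching nothing.
It also fails if it takes over 35 s, if anything falls off the work surface, if the arm or the gripper's body presses on something with over 40 N, if the wrist force passes 120 N, or if a joint passes its speed limit or range.

## Working session

There is one attempt and no reset: what is moved stays moved. The work goes in short steps, Python scripts to look and compute and a tool call to move; the robot and the scene stay as the last step left them, time stands still between calls to the robot, and variables do not carry over. Pictures are saved under pics/ and viewed, and the job is handed in when it is done.

Besides the shell and the picture viewer there is one more tool, called after ">>>" by a JSON object that holds its "method" and its "body". apply_moves: Moves the arm, as the interface text tells. Its arguments: {"type":"object","properties":{"commands":{"type":"array"},"squeeze":{"type":"number"}},"required":["commands"]}

```bash
mkdir -p pics; ls; cat > h.py <<'E'
from rig import ctrl
import numpy as np, cv2
def save(n,img): cv2.imwrite('pics/'+n+'.png',cv2.cvtColor(img,cv2.COLOR_RGB2BGR))
def K(i):
    f=240/np.tan(np.radians(i['fov_y'])/2); return np.array([[f,0,i['cx']],[0,f,i['cy']],[0,0,1.]])
def px2w(i,uv,z):
    u=cv2.undistortPoints(np.array([[uv]],float),K(i),np.array(i['dist_coeffs'],float))[0,0]
    T=np.array(i['camera_from_world']);R=T[:3,:3];c=-R.T@T[:3,3];d=R.T@np.array([u[0],u[1],1])
    return c+d*(z-c[2])/d[2]
def w2px(i,p):
    T=np.array(i['camera_from_world'])
    return cv2.projectPoints(np.array([p],float),cv2.Rodrigues(T[:3,:3])[0],T[:3,3],K(i),np.array(i['dist_coeffs'],float))[0].reshape(-1,2)
E
python3 - <<'E'
from h import *
for n in ['top','side','wrist']: 
    i=ctrl.camera_info(n); 
    save(n+'0',ctrl.capture(n)); 
    T=np.array(i['camera_from_world']);print(n,i['fov_y'],i['dist_coeffs'],(-T[:3,:3].T@T[:3,3]).round(),T[2,:3].round(2))
s=ctrl.sense();print(s)
E
```

```text
pics
top 53.97789488006991 [-0.01111773  0.          0.          0.          0.        ] [ 403.   69. 1030.] [ 0.12 -0.01 -0.99]
side 51.369578271503485 [-0.11511969  0.          0.          0.          0.        ] [ 496. 1162.  679.] [ 0.02 -0.87 -0.49]
wrist 62.11646339043874 [-0.0207318  0.         0.         0.         0.       ] [ 62. 528. 374.] [ 0.3  -0.09 -0.95]
{'time_s': 0.15, 'joints': array([ 1.07559593e+00,  3.13330624e-01,  1.49821899e+00,  1.10574068e-05,
        1.33099567e+00, -2.23448516e-01]), 'dq': array([-0.00241845, -0.00184423, -0.00346421, -0.00026899,  0.00020544,
        0.00075252]), 'tau': array([ 2.43997420e-03, -4.12369573e+01, -2.59795260e+01, -8.98837493e-05,
        3.24673892e-03, -4.84631096e-05]), 'eef_pos': array([140.87296961, 505.57444798, 241.87825478]), 'ee_rot': array([-1.72519817e-04,  1.35459520e-01,  9.90782767e-01, -4.44008194e-04]), 'force': array([ 0.63915184, -0.47718839,  0.08046004]), 'wrist_torque': array([-0.05453254,  0.00329438, -0.04461986]), 'grip_width': 1.00308345581891}
```

View pics/top0.png

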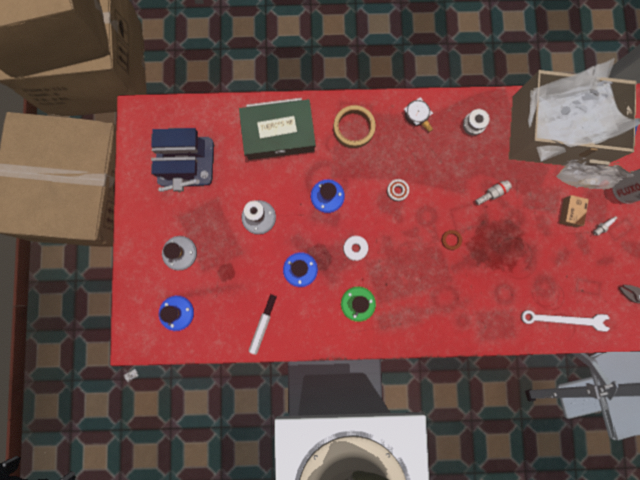

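View pics/side0.png

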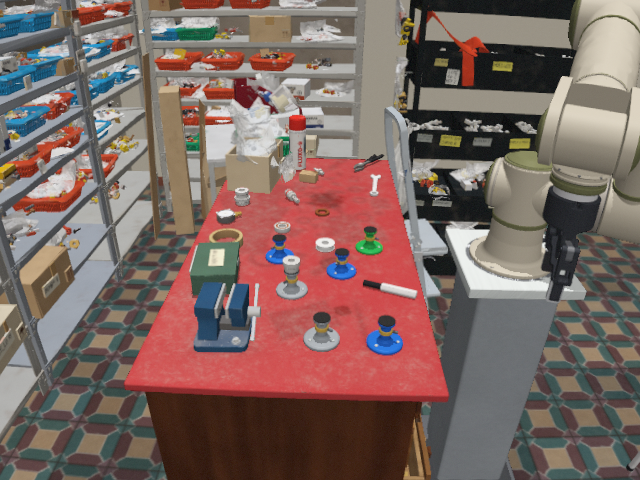

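View pics/wrist0.png

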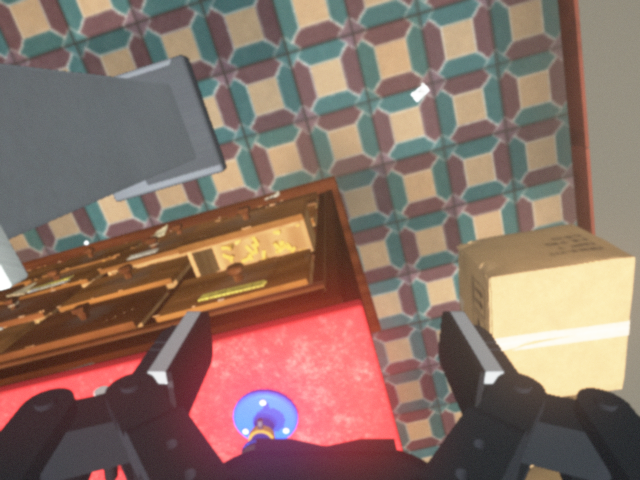

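Candidates for the bearing in the top view:
- (398,190): steel ring with a brownish seal, which is my choice
- (356,248): white spool
- (451,240): brown ring
- (355,126): tan ring
- (477,121): steel part

Candidates for the stand:
- (178,252): grey and empty, which is my choice
- (258,215): grey with the bushing
- (327,195), (300,268), (176,312): blue
- (358,304): green

I'll check these in a close crop.

```bash
python3 - <<'E'
from h import *
t=cv2.imread('pics/top0.png');s=cv2.imread('pics/side0.png')
r=lambda im,x,y,w=50,h=50:cv2.resize(im[y-h:y+h,x-w:x+w],(390,290) if 0 else (380,290),interpolation=cv2.INTER_CUBIC)
o=np.vstack([np.hstack([r(t,398,190,33,25),r(t,178,252,33,25)]),np.hstack([r(s,282,226,33,25),r(s,310,310,66,50)])])
cv2.imwrite('pics/crop1.png',o)
i=ctrl.camera_info('top');j=ctrl.camera_info('side')
print(px2w(i,(398,190),14),px2w(i,(176,250),60),px2w(i,(258,215),0), w2px(i,ctrl.sense()['eef_pos']))
print(px2w(j,(282,226),14),px2w(j,(321.5,317),60))
E
```

```text
[ 629.79224136 -120.94855499   14.        ] [504.862153   352.65328148  60.        ] [584.36271313 189.27975884   0.        ] [[ 45.41861785 468.25942825]]
[ 631.08040252 -115.12401815   14.        ] [505.84141716 363.57733638  60.        ]
```

View pics/crop1.png

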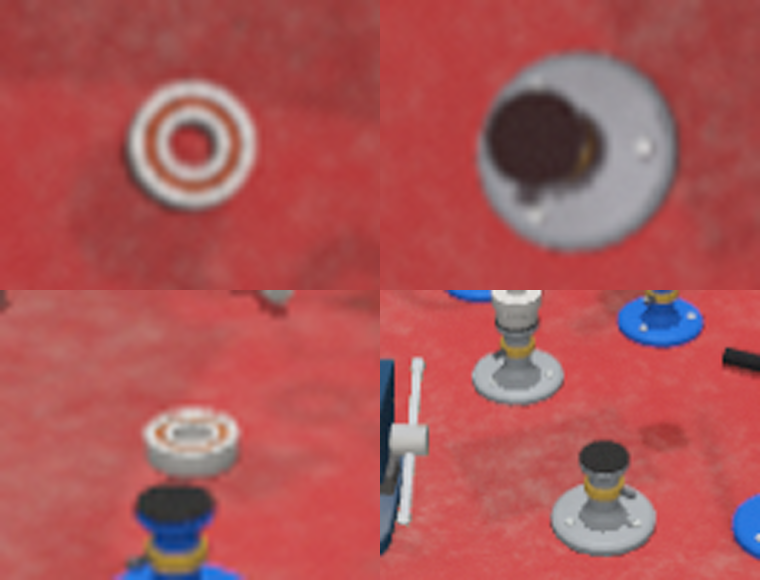

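The crop confirms both. The bearing is a bright ring with a brown seal, at top (398.3,190) and side (282.3,225.7). The empty grey stand's black top is at top (171.9,250.6) and side (321.5,317.6). I'll refine the positions and plan the first move.

```bash
python3 - <<'E'
from h import *
i=ctrl.camera_info('top');j=ctrl.camera_info('side')
print(px2w(i,(398.3,190),14),px2w(i,(171.9,250.6),60))
print(px2w(j,(282.3,225.7),14),px2w(j,(321.5,317.6),60))
print(px2w(i,(254,211),86), px2w(i,(327,192),60))
s=ctrl.sense();w=ctrl.camera_info('wrist');T=np.array(w['camera_from_world'])
from scipy.spatial.transform import Rotation as R
q=s['ee_rot'];r=R.from_quat([q[1],q[2],q[3],q[0]]).as_matrix();print(r.round(3))
print('cam in tool',r.T@(-T[:3,:3].T@T[:3,3]-s['eef_pos']), (T[:3,:3]@r).round(3))
print(r.T@(np.array([629.5,-120,200])-s['eef_pos'])/10)
E
```

```text
[ 629.77562468 -121.60952157   14.        ] [503.83356348 361.12533027  60.        ]
[ 630.39099658 -117.04903121   14.        ] [505.79348579 365.52494006  60.        ]
[577.70541353 187.29787251  86.        ] [619.03803324  36.98464935  60.        ]
[[-0.963  0.268 -0.   ]
 [ 0.268  0.963 -0.001]
 [ 0.    -0.001 -1.   ]]
cam in tool [  81.96472075    0.37705971 -131.84673799] [[-0.     1.     0.   ]
 [-0.949  0.    -0.316]
 [-0.316 -0.     0.949]]
[-63.86223581 -47.1419586    4.21735783]
```

>>> {"method": "apply_moves", "body": {"commands": [[8.5,-2.66,-1.96,0.34,0],[8.5,-2.66,-1.96,0.34,0],[8.5,-2.66,-1.96,0.34,0],[8.5,-2.66,-1.96,0.34,0],[8.5,-2.66,-1.96,0.34,0],[8.5,-2.66,-1.96,0.34,0],[8.5,-2.66,-1.96,0.34,0],[8.5,-2.66,-1.96,0.34,0],[8.5,-2.66,-1.96,0.34,0],[8.5,-2.66,-1.96,0.34,0],[8.5,-2.66,-1.96,0.34,0],[8.5,-2.66,-1.96,0.34,0]], "squeeze": 40}}

```text
time_s: 1.15
eef_pos: [386.0, 192.0, 201.3]
ee_rot: [-0.0, 0.136, 0.991, -0.0]
force: [-0.0, 0.1, -0.0]
grip_width: 0.994
```

>>> {"method": "apply_moves", "body": {"commands": [[8.5,-2.66,-1.96,0.34,0],[8.5,-2.66,-1.96,0.34,0],[8.5,-2.66,-1.96,0.34,0],[8.5,-2.66,-1.96,0.34,0],[8.5,-2.66,-1.96,0.34,0],[8.5,-2.66,-1.96,0.34,0],[8.5,-2.66,-1.96,0.34,0],[8.5,-2.66,-1.96,0.34,0],[8.5,-2.66,-1.96,0.34,0],[8.5,-2.66,-1.96,0.34,0],[8.5,-2.66,-1.96,0.34,0],[8.5,-2.66,-1.96,0.34,0]]}}

```text
time_s: 2.15
eef_pos: [630.3, -120.2, 160.1]
ee_rot: [-0.0, 0.136, 0.991, 0.0]
force: [-1.1, 0.4, 0.1]
grip_width: 0.997
```

>>> {"method": "apply_moves", "body": {"commands": [[8.5,0,0,0,0],[8.5,0,0,0,0]]}}

```text
time_s: 2.32
eef_pos: [629.7, -119.9, 159.4]
ee_rot: [-0.001, 0.136, 0.991, 0.0]
force: [-0.0, 1.0, 0.3]
grip_width: 0.996
```

```bash
python3 - <<'E'
from h import *
s=ctrl.sense();i=ctrl.camera_info('wrist');im=ctrl.capture('wrist');save('w1',im)
print(s['time_s'],s['eef_pos'],s['ee_rot'],s['joints'],s['force'],ctrl.tip_extent)
print(w2px(i,[630,-119.5,14]))
E
```

```text
2.3167 [ 629.6515187  -119.87855202  159.40763714] [-8.49136915e-04  1.36342832e-01  9.90661328e-01  2.11349151e-04] [-3.70600722e-01  6.36334963e-01  1.22325359e+00  1.84480865e-05
  1.28375409e+00 -1.66786453e+00] [-0.0066666   1.02780951  0.30560189] 11.0
[[325.27664076 222.07832488]]
```

View pics/w1.png

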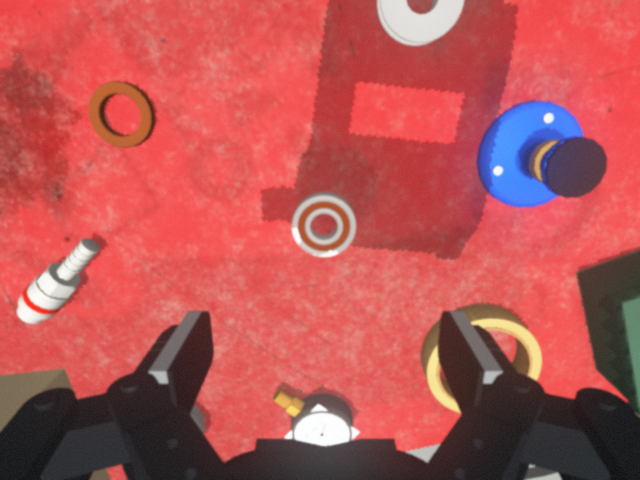

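The bearing is at about (324,225), well clear of the rubber ring (122,114) and the spool (420,10). I'll measure its centre precisely.

```bash
python3 - <<'E'
from h import *
i=ctrl.camera_info('wrist');im=cv2.imread('pics/w1.png')
c=im[180:270,280:370].astype(int)
m=((c[:,:,2]-c[:,:,0])<85).astype(np.uint8)
cs,_=cv2.findContours(m,cv2.RETR_EXTERNAL,cv2.CHAIN_APPROX_NONE)
k=max(cs,key=cv2.contourArea);h=cv2.convexHull(k);e=cv2.fitEllipse(h);print(e)
u=np.array(e[0])+[280,180];print(u,px2w(i,u,10),px2w(i,u,14))
for z in (14,): print(w2px(i,[630,-119.5,14]), [np.linalg.norm(px2w(i,u+d,z)-px2w(i,u-d,z)) for d in (np.array([e[1][0]/2,0]),np.array([0,e[1][1]/2]))])
cv2.imwrite('pics/m1.png',cv2.resize(m*255,(540,540)))
E
```

```text
((43.96234130859375, 43.48162841796875), (65.86463165283203, 67.37460327148438), 21.683687210083008)
[323.96234131 223.48162842] [ 631.83524864 -120.00708062   10.        ] [ 630.68386728 -119.6731426    14.        ]
[[323.9378207  222.55234379]] [np.float64(47.942068745792106), np.float64(51.21619404172192)]
```

View pics/m1.png

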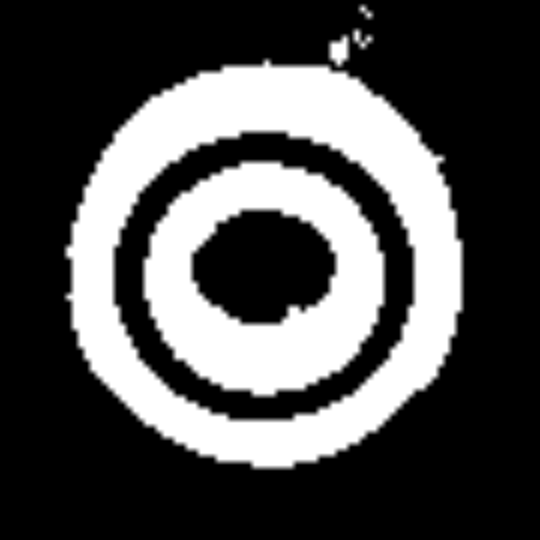

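```bash
python3 - <<'E'
from h import *
from scipy.spatial.transform import Rotation as R
i=ctrl.camera_info('wrist');s=ctrl.sense();q=s['ee_rot'];r=R.from_quat([q[1],q[2],q[3],q[0]])
print(px2w(i,(324,226),14))
for z in (-15,-8,-2,5,11):print(z,[w2px(i,s['eef_pos']+r.apply([x,42.5,z]))[0].round() for x in (11,-11)])
E
```

```text
[ 632.53675172 -120.16391379   14.        ]
-15 [array([451., 326.]), array([444., 380.])]
-8 [array([445., 315.]), array([439., 368.])]
-2 [array([440., 307.]), array([435., 358.])]
5 [array([435., 298.]), array([430., 347.])]
11 [array([431., 291.]), array([427., 339.])]
```

The open tips project to about 2 mm behind the TCP, so the 11 mm tip extent applies when shut. Closed on 47 mm, the tips should stand about 8 mm ahead, so I'll descend to TCP z ≈ 11.

>>> {"method": "apply_moves", "body": {"commands": [[8.5,-0.09,0.04,2.2,0],[8.5,-0.09,0.04,2.2,0],[8.5,0,0,2.2,0],[8.5,0,0,2.2,0],[8.5,0,0,2.2,0],[8.5,0,0,1.6,0],[8.5,0,0,1.2,0],[8.5,0,0,0.7,0],[8.5,0,0,0.3,0],[8.5,0,0,0,0]]}}

```text
time_s: 3.2
eef_pos: [631.6, -118.2, 12.9]
ee_rot: [0.0, 0.135, 0.991, -0.0]
force: [0.2, -0.3, 0.1]
grip_width: 0.994
```

```bash
python3 - <<'E'
from h import *
s=ctrl.sense();im=ctrl.capture('wrist');save('w2',im)
print(s['time_s'],s['eef_pos'],s['force'])
E
```

```text
3.2 [ 631.6079592  -118.22424029   12.90497239] [ 0.21644938 -0.2565488   0.10055483]
```

View pics/w2.png

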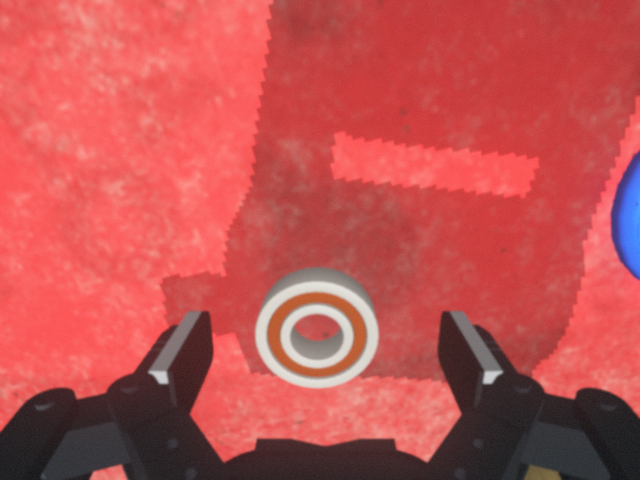

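The bearing is at (317,333), about 2–3 mm toward tool −y from the jaw middle at 325, and it's fine fore and aft. I'll correct that, lower 2 mm and close.

>>> {"method": "apply_moves", "body": {"commands": [[8.5,0,-0.25,0.15,0],[6,0,0,0,0],[4.4,0,0,0,0],[4.0,0,0,0,0],[4.0,0,0,0,0],[4.0,0,0,0,0],[4.0,0,0,0,0],[4.0,0,0,0,0],[4.0,0,0,0,0]], "squeeze": 40}}

```text
time_s: 4.0
eef_pos: [631.1, -121.1, 11.9]
ee_rot: [0.0, 0.135, 0.991, -0.0]
force: [-1.9, 0.2, 5.9]
grip_width: 0.524
```

```bash
python3 - <<'E'
from h import *
s=ctrl.sense();im=ctrl.capture('wrist');save('w3',im)
print(s['time_s'],s['eef_pos'],s['force'],s['grip_width']*85.4)
E
```

```text
4.0 [ 631.14260984 -121.05801396   11.88096016] [-1.89039778  0.18146157  5.88490437] 44.78149534386331
```

View pics/w3.png

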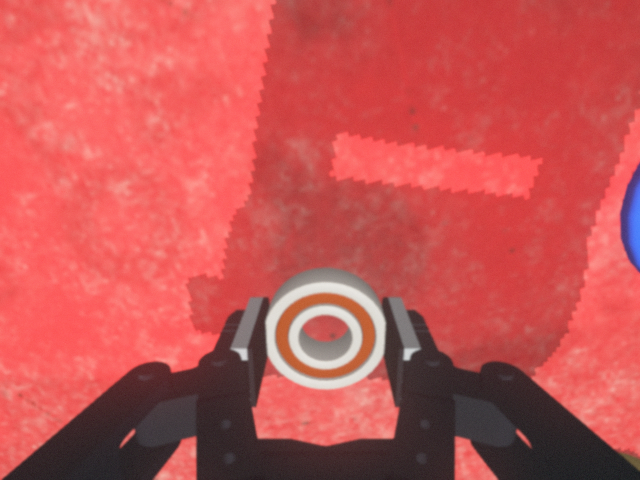

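Gripped squarely: the bearing is at (326,335) between the pads. I'll lift and carry it above the 86 mm bushing.

>>> {"method": "apply_moves", "body": {"commands": [[4.0,0,0,-0.5,0],[4.0,0,0,-1.5,0],[4.0,0,0,-2.5,0],[4.0,0,0,-2.5,0],[4.0,0,0,-2.5,0],[4.0,0,0,-2.5,0],[4.0,0,0,-2.5,0],[4.0,0,0,-1.5,0],[4.0,0,0,-0.8,0],[4.0,0,0,0,0]]}}

```text
time_s: 4.88
eef_pos: [631.4, -121.0, 180.8]
ee_rot: [0.001, 0.135, 0.991, -0.0]
force: [0.8, -0.1, -0.7]
grip_width: 0.523
```

```bash
python3 - <<'E'
from h import *
s=ctrl.sense();im=ctrl.capture('wrist');save('w4',im)
print(s['time_s'],s['eef_pos'],s['force'],s['grip_width']*85.4)
E
```

```text
4.8833 [ 631.36882777 -121.00629832  180.76518894] [ 0.81564425 -0.09413868 -0.71478438] 44.630104587685864
```

View pics/w4.png

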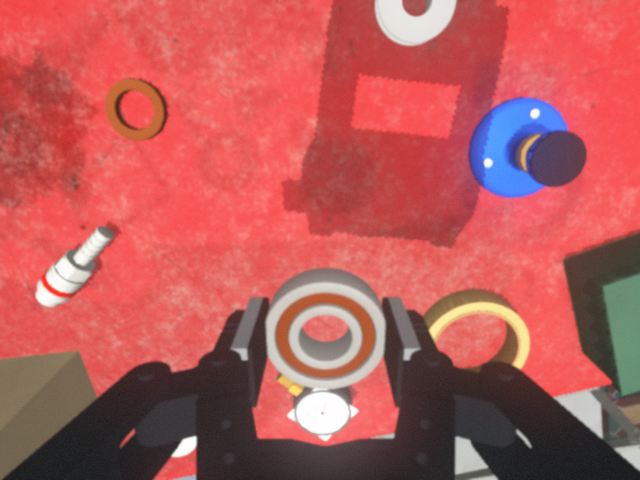

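The bearing is held level at (326,335). Next, the carry to the stand.

>>> {"method": "apply_moves", "body": {"commands": [[4.0,0.7,1.2,0,0],[4.0,1.4,2.4,0,0],[4.0,1.4,2.4,0,0],[4.0,1.4,2.4,0,0],[4.0,1.4,2.4,0,0],[4.0,1.4,2.4,0,0],[4.0,1.4,2.4,0,0],[4.0,1.4,2.4,0,0],[4.0,1.4,2.4,0,0],[4.0,1.4,2.4,0,0],[4.0,1.4,2.4,0,0],[4.0,1.4,2.4,0,0]]}}

```text
time_s: 5.93
eef_pos: [548.2, 190.0, 177.7]
ee_rot: [-0.001, 0.135, 0.991, -0.0]
force: [0.4, 0.4, 0.0]
grip_width: 0.52
```

>>> {"method": "apply_moves", "body": {"commands": [[4.0,1.4,2.4,0,0],[4.0,1.4,2.4,0,0],[4.0,1.4,2.4,0,0],[4.0,1.4,2.4,0,0],[4.0,1.4,2.4,0,0],[4.0,1.4,2.4,0,0],[4.0,0.7,1.2,0,0],[4.0,0,0,0,0],[4.0,0,0,0,0]]}}

```text
time_s: 6.68
eef_pos: [503.5, 362.9, 178.1]
ee_rot: [-0.001, 0.135, 0.991, -0.001]
force: [0.0, 0.4, -0.6]
grip_width: 0.519
```

```bash
python3 - <<'E'
from h import *
s=ctrl.sense();i=ctrl.camera_info('wrist');im=ctrl.capture('wrist');save('w5',im)
print(s['time_s'],s['eef_pos'],s['ee_rot'],s['force'],s['grip_width']*85.4)
print(w2px(i,[504.8,363,60]))
E
```

```text
6.6833 [503.48336677 362.86532454 178.14869343] [-6.79945948e-04  1.34885614e-01  9.90860729e-01 -6.50878534e-04] [ 0.03611198  0.42421936 -0.64481466] 44.358934096781745
[[325.61144497 235.11334255]]
```

View pics/w5.png

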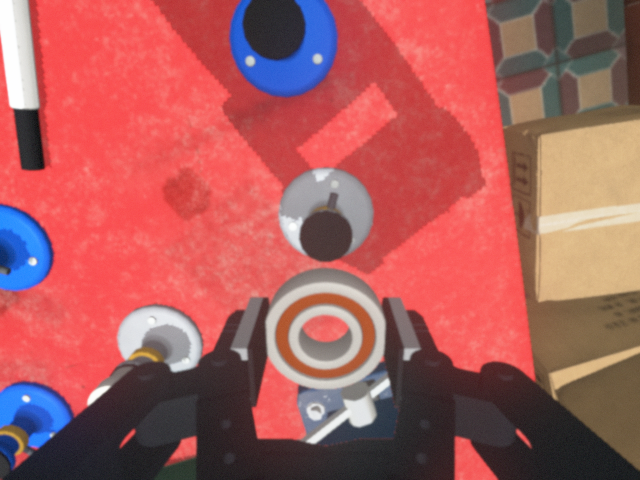

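The stand's black top is at (326,235), as predicted. Next I'll measure the bearing's offset in the jaws and the stand top together.

```bash
python3 - <<'E'
from h import *
from scipy.spatial.transform import Rotation as R
im=cv2.imread('pics/w5.png');i=ctrl.camera_info('wrist');s=ctrl.sense();print(s['eef_pos'])
q=s['ee_rot'];r=R.from_quat([q[1],q[2],q[3],q[0]]).as_matrix()
hsv=cv2.cvtColor(im,cv2.COLOR_BGR2HSV)
def fit(m,name):
    cs,_=cv2.findContours(m,cv2.RETR_EXTERNAL,cv2.CHAIN_APPROX_NONE);k=max(cs,key=cv2.contourArea)
    e=cv2.fitEllipse(cv2.convexHull(k));print(name,e);return np.array(e[0])
# seal: orange band
b=im.astype(int)
m=np.zeros(im.shape[:2],np.uint8);m[285:385,268:385]=1
m1=m*((b[:,:,2]-b[:,:,0]>60)&(b[:,:,2]<215)&(b[:,:,1]>45)&(b[:,:,1]<130)).astype(np.uint8)
u=fit(m1,'seal');print(cv2.countNonZero(m1))
pb=px2w(i,u,s['eef_pos'][2]+2.1)
m=np.zeros(im.shape[:2],np.uint8);m[208:265,295:357]=1
m2=m*(im.max(2)<75).astype(np.uint8);m2=cv2.morphologyEx(m2,cv2.MORPH_OPEN,np.ones((13,13),np.uint8))
v=fit(m2,'stand');ps=px2w(i,v,60)
print('bearing tool',r.T@(pb-s['eef_pos']),'stand',ps,'delta tool mm',r.T@(ps-pb))
cv2.imwrite('pics/m5.png',cv2.resize(np.hstack([m1[200:400,260:400],m2[200:400,260:400]])*255,(700,500)))
E
```

```text
[503.98223145 362.18465394 178.45973739]
seal ((324.9613037109375, 335.10894775390625), (84.43848419189453, 98.94371795654297), 90.13722229003906)
2843Traceback (most recent call last):
  File "<stdin>", line 17, in <module>
  File "<stdin>", line 7, in fit
ValueError: max() iterable argument is empty
```

```bash
python3 - <<'E'
from h import *
from scipy.spatial.transform import Rotation as R
im=cv2.imread('pics/w5.png');i=ctrl.camera_info('wrist');s=ctrl.sense();print(s['eef_pos'])
q=s['ee_rot'];r=R.from_quat([q[1],q[2],q[3],q[0]]).as_matrix()
print(im[235,326],im[200,310],im[235,370])
def fit(m,name):
    cs,_=cv2.findContours(m,cv2.RETR_EXTERNAL,cv2.CHAIN_APPROX_NONE);k=max(cs,key=cv2.contourArea)
    e=cv2.fitEllipse(cv2.convexHull(k));print(name,e);return np.array(e[0])
b=im.astype(int)
m=np.zeros(im.shape[:2],np.uint8);m[285:385,268:385]=1
m1=m*((b[:,:,2]-b[:,:,0]>60)&(b[:,:,2]<215)&(b[:,:,1]>45)&(b[:,:,1]<130)).astype(np.uint8)
u=fit(m1,'seal')
pb=px2w(i,u,s['eef_pos'][2]+2.1)
m=np.zeros(im.shape[:2],np.uint8);m[205:268,290:362]=1
m2=m*(im.max(2)<95).astype(np.uint8);m2=cv2.morphologyEx(m2,cv2.MORPH_OPEN,cv2.getStructuringElement(2,(15,15)))
v=fit(m2,'stand');ps=px2w(i,v,60)
print('bearing tool',r.T@(pb-s['eef_pos']),'stand',ps,'delta tool mm',r.T@(ps-pb))
cv2.imwrite('pics/m5.png',cv2.resize(np.hstack([m1[200:400,260:400],m2[200:400,260:400]])*255,(700,500)))
E
```

```text
[503.98223145 362.18465394 178.45973739]
[55 55 73] [169 165 166] [ 82  84 194]
seal ((324.9613037109375, 335.10894775390625), (84.43848419189453, 98.94371795654297), 90.13722229003906)
stand ((325.7234191894531, 235.4241180419922), (49.105491638183594, 51.2432975769043), 93.93922424316406)
bearing tool [-0.80467369  0.27013257 -2.10095834] stand [505.66055335 362.29333248  60.        ] delta tool mm [ -0.87648439   0.42555116 120.55866256]
```

View pics/m5.png

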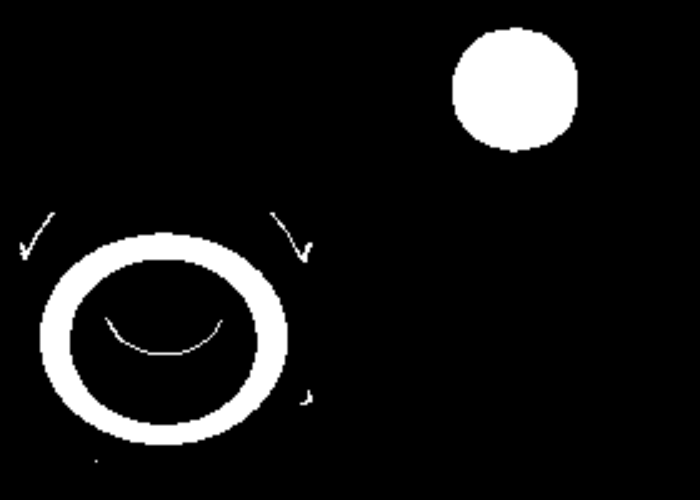

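Only about 1 mm of correction is needed. I'll lower to just above the stand and check.

>>> {"method": "apply_moves", "body": {"commands": [[4.0,-0.04,0.02,1.0,0],[4.0,-0.04,0.02,1.7,0],[4.0,0,0,1.7,0],[4.0,0,0,1.7,0],[4.0,0,0,1.6,0],[4.0,0,0,1.2,0],[4.0,0,0,0.8,0],[4.0,0,0,0.4,0],[4.0,0,0,0,0],[4.0,0,0,0,0]]}}

```text
time_s: 7.57
eef_pos: [505.4, 363.0, 78.7]
ee_rot: [0.0, 0.136, 0.991, 0.0]
force: [-0.5, -1.1, -0.2]
grip_width: 0.519
```

```bash
python3 - <<'E'
from h import *
s=ctrl.sense();im=ctrl.capture('wrist');t=ctrl.capture('side')
print(s['time_s'],s['eef_pos'],s['force'],s['grip_width']*85.4)
save('s6',np.hstack([cv2.resize(im[240:440,220:430],(400,400)),cv2.resize(t[260:360,270:370],(400,400),interpolation=cv2.INTER_CUBIC)]))
E
```

```text
7.5667 [505.39995695 363.02980881  78.74565078] [-0.53432896 -1.14826586 -0.16121793] 44.328681999385644
```

View pics/s6.png

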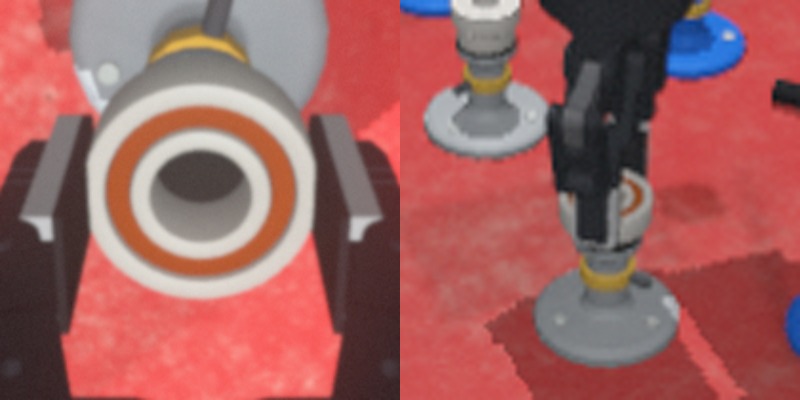

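```bash
python3 - <<'E'
from h import *
def seal(n,off):
    im=cv2.imread('pics/'+n+'.png');b=im.astype(int)
    m=np.zeros(im.shape[:2],np.uint8);m[285:385,268:385]=1
    m1=m*((b[:,:,1]-b[:,:,0]>15)&(b[:,:,2]-b[:,:,0]>60)).astype(np.uint8)
    cs,_=cv2.findContours(m1,cv2.RETR_EXTERNAL,cv2.CHAIN_APPROX_NONE);k=max(cs,key=cv2.contourArea);print(n,cv2.fitEllipse(cv2.convexHull(k)))
for n in ('w3','w4','w5'): seal(n,0)
t=ctrl.capture('side');save('s7',cv2.resize(t[285:345,285:365],(800,600),interpolation=cv2.INTER_CUBIC))
im=ctrl.capture('wrist');save('w7',im);seal('w7',0)
E
```

```text
w3 ((324.9277038574219, 334.9692077636719), (85.21319580078125, 99.01582336425781), 90.19940185546875)
w4 ((324.9609069824219, 334.8428649902344), (84.72343444824219, 98.75101470947266), 90.12567138671875)
w5 ((324.9813232421875, 334.95074462890625), (84.8616943359375, 98.73128509521484), 90.22041320800781)
w7 ((324.911376953125, 335.0406188964844), (85.02449035644531, 98.80455017089844), 90.57356262207031)
```

View pics/s7.png

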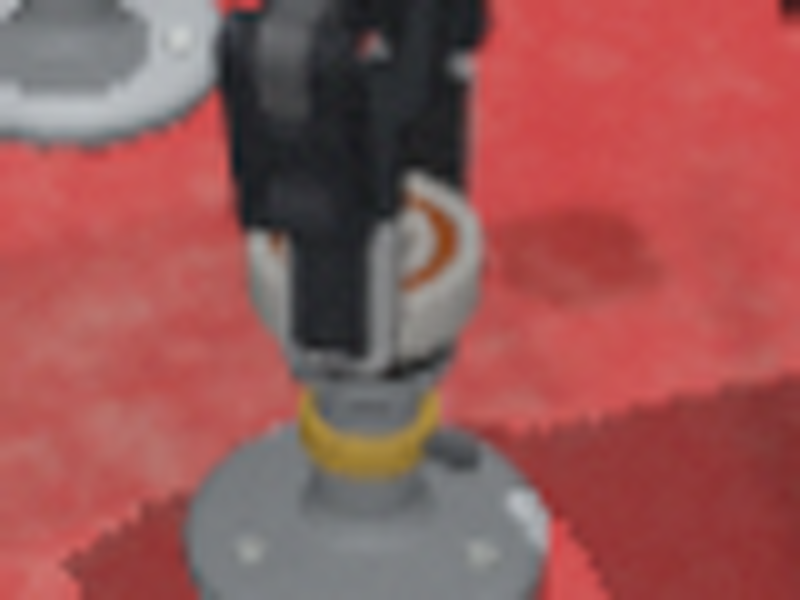

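The seal ellipse is the same as on the table, so the bearing is still level and centred above the stand. I'll lower it gently.

>>> {"method": "apply_moves", "body": {"commands": [[4.0,0,0,0.25,0],[4.0,0,0,0.15,0],[4.0,0,0,0.05,0],[4.0,0,0,0,0]]}}

```text
time_s: 8.1
eef_pos: [504.9, 363.0, 73.5]
ee_rot: [-0.0, 0.135, 0.991, -0.0]
force: [-0.3, -1.2, -1.2]
grip_width: 0.515
```

>>> {"method": "apply_moves", "body": {"commands": [[4.0,0,0,0.05,0],[4.0,0,0,0,0]]}}

```text
time_s: 8.27
eef_pos: [505.0, 363.1, 73.1]
ee_rot: [-0.0, 0.135, 0.991, -0.0]
force: [-0.4, 0.3, -0.4]
grip_width: 0.515
```

>>> {"method": "apply_moves", "body": {"commands": [[4.0,0,0,0.08,0],[4.0,0,0,0,0]]}}

```text
time_s: 8.43
eef_pos: [505.0, 363.0, 72.3]
ee_rot: [-0.0, 0.135, 0.991, -0.0]
force: [-0.2, -0.5, -0.9]
grip_width: 0.521
```

>>> {"method": "apply_moves", "body": {"commands": [[4.0,0,0,0.05,0],[4.0,0,0,0,0]]}}

```text
time_s: 8.6
eef_pos: [505.0, 363.1, 72.0]
ee_rot: [0.0, 0.135, 0.991, 0.0]
force: [-0.3, 0.6, -1.2]
grip_width: 0.516
```

>>> {"method": "apply_moves", "body": {"commands": [[4.0,0,0,0.05,0],[4.0,0,0,0,0]]}}

```text
time_s: 8.77
eef_pos: [505.1, 363.1, 71.9]
ee_rot: [0.0, 0.135, 0.991, 0.0]
force: [-2.1, -1.6, 4.0]
grip_width: 0.518
```

>>> {"method": "apply_moves", "body": {"commands": [[4.0,0,0,0.05,0],[4.0,0,0,0,0]]}}

```text
time_s: 8.93
eef_pos: [505.1, 363.1, 71.8]
ee_rot: [0.0, 0.135, 0.991, 0.0]
force: [-3.3, -1.8, 8.5]
grip_width: 0.52
```

Contact: 8.5 N up at z 71.8. I'll release slowly, then look before rising.

>>> {"method": "apply_moves", "body": {"commands": [[4.5,0,0,0,0],[4.7,0,0,0,0],[4.9,0,0,0,0],[5.2,0,0,0,0],[5.6,0,0,0,0],[6.2,0,0,0,0],[7.0,0,0,0,0],[7.5,0,0,0,0],[7.5,0,0,0,0]], "squeeze": 20}}

```text
time_s: 9.68
eef_pos: [505.0, 363.1, 70.9]
ee_rot: [-0.0, 0.135, 0.991, -0.0]
force: [0.3, -0.3, 0.2]
grip_width: 0.88
```

```bash
python3 - <<'E'
from h import *
s=ctrl.sense();im=ctrl.capture('wrist');save('w8',im)
print(s['time_s'],s['eef_pos'],s['force'],s['grip_width']*85.4)
E
```

```text
9.6833 [505.00485278 363.05592276  70.85348886] [ 0.25734389 -0.29229836  0.15994644] 75.17100757491127
```

View pics/w8.png

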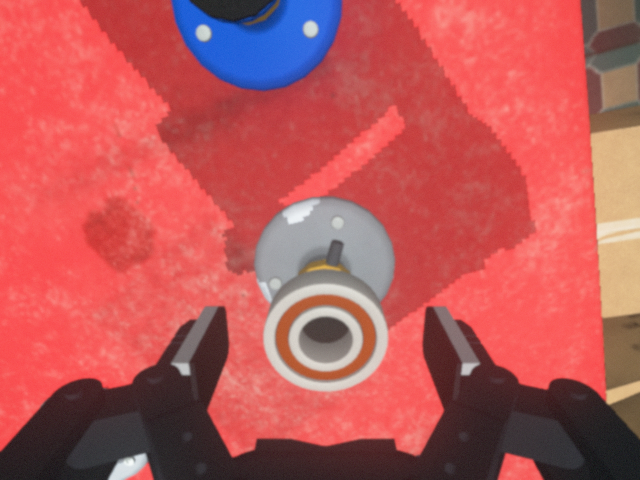

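The bearing sits level on the stand at (326,338), with both pads clear. I'll rise straight up.

>>> {"method": "apply_moves", "body": {"commands": [[7.5,0,0,-0.5,0],[7.5,0,0,-1.5,0],[8.5,0,0,-2.0,0],[8.5,0,0,-2.0,0],[8.5,0,0,-2.0,0],[8.5,0,0,-2.0,0],[8.5,0,0,-1.5,0],[8.5,0,0,-0.5,0],[8.5,0,0,0,0],[8.5,0,0,0,0]]}}

```text
time_s: 10.57
eef_pos: [504.8, 362.9, 190.2]
ee_rot: [-0.0, 0.135, 0.991, -0.0]
force: [-0.1, 0.6, -0.6]
grip_width: 0.994
```

```bash
python3 - <<'E'
from h import *
s=ctrl.sense();i=ctrl.camera_info('wrist');im=ctrl.capture('wrist');t=ctrl.capture('side');save('w9',im)
save('s9',cv2.resize(t[230:360,250:400],(750,600),interpolation=cv2.INTER_CUBIC))
print(s['time_s'],s['eef_pos'],s['force'])
im=cv2.imread('pics/w9.png');b=im.astype(int)
u=w2px(i,[505.3,363,74])[0];print(u);x,y=u.astype(int)
m=np.zeros(im.shape[:2],np.uint8);m[y-26:y+27,x-28:x+29]=1
m1=m*((b[:,:,1]-b[:,:,0]>15)&(b[:,:,2]-b[:,:,0]>60)&(b[:,:,2]<225)).astype(np.uint8)
cs,_=cv2.findContours(m1,cv2.RETR_EXTERNAL,cv2.CHAIN_APPROX_NONE);k=max(cs,key=cv2.contourArea);e=cv2.fitEllipse(cv2.convexHull(k));print(e,px2w(i,e[0],74))
E
```

```text
10.5667 [504.77105722 362.91930217 190.23202237] [-0.12101626  0.64050863 -0.57608925]
[325.05501495 234.88801392]
((325.6287536621094, 236.43844604492188), (53.000511169433594, 56.216651916503906), 90.01136779785156) [506.43469668 363.07489027  74.        ]
```

View pics/w9.png

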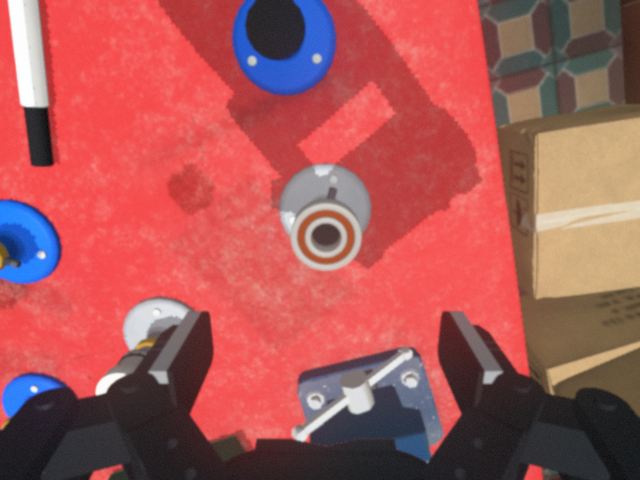

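View pics/s9.png

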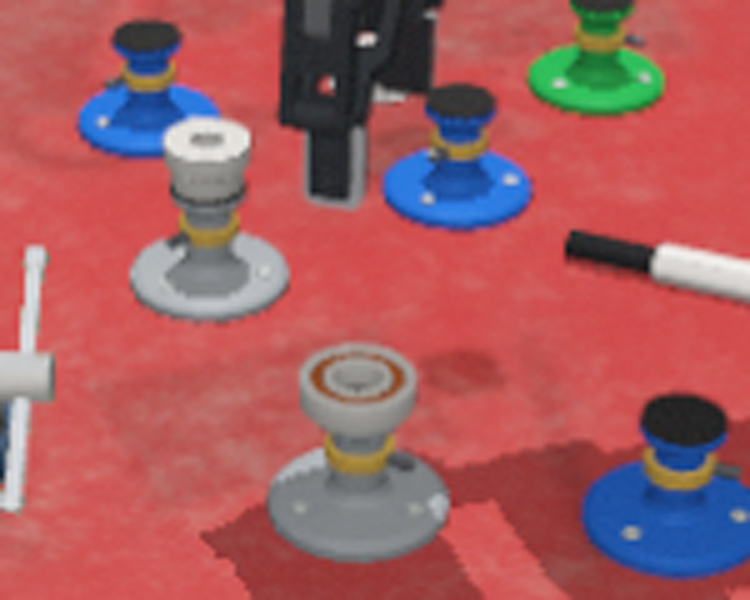

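The bearing lies flat at wrist (326,236), measured at (506.4,363.1) against the stand at (505.7,362.3), so about 1 mm off. The bushing is still on its stand.

```bash
python3 -c "
from rig import ctrl
print(ctrl.finish_job())"
```

```text
the job is handed in; nothing more can be done
None
```

I picked up the ball bearing across its outside, carried it over the bushing and set it on the empty grey stand. I released it, raised the gripper clear and handed the job in at about 10.7 s.

- **Placement:** the last wrist and side pictures show the bearing flat on the stand. Its centre is about 1 mm from the stand's centre, within the 2 mm calibration.
- **Bushing:** it still stands on its own stand, and none of the blue or green look-alikes was touched.
- **Forces:** the highest reading was about 9 N, as the bearing touched down, and close to zero with the gripper clear.
- **Disagreement between cameras:** the top and side cameras differed by about 4 mm in y on both the bearing and the stand. I relied on the wrist camera for the final alignment, and no other check failed.

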